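Lay out connector housings by length on the feed rack

ROBOT

A 7-joint arm with a two-finger parallel gripper is mounted at the origin on a cart in front of the work surface, level with it; the furniture and walls round the work are solid. World frame = base frame: x ahead of the robot, y to its left, z up, the work surface at z = 0. Lengths are in m, angles in degrees, forces in N, time in s.
With the tool pointing down it reaches from about 0.425 to 0.875 m from the base axis. Payload 4.7 kg.
Tool frame: the origin (TCP) lies between the finger pads; the fingertips stand env.finger_overhang ahead of it and the grasp point (between the pads) lies 5 mm behind it (env.finger_overhang is the distance from the TCP to the fingertips, in m); z points along the fingers, y is the line along which they close (so a half turn about z gives the same grasp; the last joint's range is limited). The gripper opens to 87 mm and grips with 3 to 60 N. Pads are 19 mm wide; open, the fingers measure 117 mm over their backs; the gripper's body (75 mm by 190 mm) begins 51 mm behind the grasp point.
Start: joints at [71.797, 18.392, -4.016, 83.108, 1.295, 78.541, -3.26], TCP at [0.212, -0.615, 0.237] pointing down, gripper open.
Joint ranges: [-163.93, 163.93], [-17.29, 119.83], [-79.2, 71.16], [3.27, 140.29], [-89.18, 269.18], [5.43, 117.66], [-154.24, 154.24]. Speed limits (degrees/s): [147.25, 147.25, 180, 180, 180, 180, 180].

INTERFACE

Orientations are given as [roll, pitch, yaw] about the fixed x, y, z axes, in that order (R = Rz(yaw) Ry(pitch) Rx(roll)).
In Python, from cell import telemetry, eyes, env, models gives the robot as it stands. The module is installed in compiled form; this text tells all that it offers.
- The arm moves only by the tool drive_tool, never from a script. Its arguments are lists of equal length, an entry for each row: "angular": the turn, a rotation vector about the tool's x, y, z in rad, a list of three; "delta_pos": the shift along the tool's x, y, z in cm, a list of three; "gripper": the finger opening in cm, from 0 to 8.7. A call has 1 to 20 rows; each row shifts and turns the commanded pose from where the row before left it, along the tool's axes as they then stand; what a row does not reach is not made up. A row lasts 1/10 s, in which the tool goes at most 50 mm and 8.59 degrees, less where a joint would pass 70% of its speed; a pose out of reach is approached as far as the arm can. A call with a gripper value outside its range is refused whole. The fingers move at their own pace and stop on an object; "squeeze" is the grip in N (left out, the last holds). Time passes only in rows, so rows that do not move let the fingers close. It gives the time, the measured TCP pose, the force, the opening and the grip force at its end, in the units of the state.
- telemetry.get_obs(): the state, without advancing time (a new reading comes with each control period).
- eyes.read_camera(name): name is "scene" or "top"; returns a dict with "pixels" (480x640x3 uint8, red, green, blue), "mtx" (3x3 intrinsics, pixels), "origin" and "orientation" of the camera in the world. Camera axes: x right, y down, z forward; pixel columns grow to the right and rows downward; lengths in m; the calibration is good to about 2 mm. A picture is of the moment at which its call begins. There is no depth.
- env.sign_off(): hands the job in; it is judged then, once.
Trained networks look in a picture, given as the dict that the camera call returned (one of the last four; its "shot" number tells which), for a name from the list of things; names that differ only in an ending like _2 or _b are one class to them, and where a whole thing is asked for, a point or a joint stands for the part that bears it (a point fixed in the world has none). Each returns a list of dicts, best first, with "p" (0 to 1); they miss things now and then, are a little off and sometimes report something else, mostly with a low value. They report only what shows in the picture. A call takes as long as a camera call. They do not tell look-alikes from the thing itself.
- models.search_frame(picture, target): "centre" ([column, row] in pixels, amid what is visible of it).
- models.cut_out(picture, target): "pixels" (480x640 bool, what is visible of it) and "centre" ([column, row] in pixels, amid what is visible of it).
The state is a dict: "time_s": time; "qpos": joint angles; "joint_velocities": joint speeds; "effort": joint torques, N m; "tool_pos": TCP position; "tool_rot": TCP orientation; "force": force on the tool from outside, world axes, zero at the start; "wrist_torque": the same for the moment, N m; "grip_width": finger opening in m; "grasp_force": force on a finger pad.
Only numpy, scipy, OpenCV 4.12 (cv2) and the standard library are available. Lean on these libraries where they do the work, as an engineer would, in place of code of your own. Each camera call takes 0.05 s, during which the arm holds its last target. There are 200 camera calls.

TASK

Line up the four loose connector housings on the rack in order of length for the next harness test: the longest on the pad next to the red end cap, then ever shorter towards the grey end cap, one housing on each pad. Each lies flat, latch up, in the middle of its pad and lengthwise along the pad (across the row), released. Do not move the metal pin block and the beige terminal strip that lie among them.

Things in the scene. Friction and masses are not known exactly. Their poses are not given: they have to be found in the camera images.
- housing_43: plastic wire connector housing, the longest of the four, ivory white, two rows of holes; 43 mm long (its y axis), 16 mm wide (x), 17 mm high with the low latch on top (the plain side walls reach 14 mm up). Loose, lying flat, latch up, on a fixed teal mat 3.5 mm thick, in front of the rack, at the start. Origin: centre of the underside, z up. Grip it across its 16 mm width, by the long sides.
- housing_35: plastic wire connector housing, second longest, ivory white, slim, one row of holes; 35 mm long (its y axis), 13 mm wide (x), 13 mm high with the low latch on top (the plain side walls reach 10 mm up). Loose, lying flat, latch up, on a fixed teal mat 3.5 mm thick, in front of the rack, at the start. Origin: centre of the underside, z up. Grip it across its 13 mm width, by the long sides.
- housing_27: plastic wire connector housing, third longest, black; 27 mm long (its y axis), 13 mm wide (x), 13 mm high with the low latch on top (the plain side walls reach 10 mm up). Loose, lying flat, latch up, on a fixed teal mat 3.5 mm thick, in front of the rack, at the start. Origin: centre of the underside, z up. Grip it across its 13 mm width, by the long sides.
- housing_22: plastic wire connector housing, the shortest, ivory white, almost square seen from above; 22 mm long (its y axis), 16 mm wide (x), 17 mm high with the low latch on top (the plain side walls reach 14 mm up). Loose, lying flat, latch up, on a fixed teal mat 3.5 mm thick, in front of the rack, at the start. Origin: centre of the underside, z up. Grip it across its 16 mm width, by the long sides.
- rack: fixed flat aluminium rack, base 60 x 160 x 6 mm, lying on the bench beyond the mat, between the two air slides (up to 39 mm high); its row runs along its own y axis. Four blue rubber pads, each 50 mm (rack x) by 30 mm (rack y), stand side by side in the row, centred at rack x = 0, y = -63, -21, +21 and +63 mm; their tops are 8 mm above the bench. No walls between pads. Origin: centre of the base's underside, z up.
- red_cap: fixed red plastic end cap, 60 x 12 x 8 mm, flush with the pads, at one end of the rack's row (86 mm from the rack's centre, at its +y or its -y end, changing from start to start); it marks where the row begins. Origin: centre of the underside.
- grey_cap: the same end cap in grey plastic, at the other end of the row, where the row finishes. Origin: centre of the underside. (Around the work: press towers 0.29 m high begin 0.16 m to the left and right of the middle of the mat.)
- pin_block: bystander: pale grey metal block with two screw holes and a notch in one top corner, 20 x 32 x 16 mm, loose on the mat among the housings; leave it where it is. Origin: centre of the underside.
- terminal_block: bystander: beige four-way terminal strip with screws, 17 x 44 x 16 mm, loose on the mat among the housings; leave it where it is. Origin: centre of the underside.
Mind the look-alikes: they are no part of the job. What is shaped like the housing_35 but blue or green is not meant.

How it is judged:
By the outcome, as a careful person would: the job done as asked, in the order asked, and still so for the second after the job is handed in, with the robot touching nothing.
It also fails if it takes over 112 s, if anything falls off the work surface, if the arm or the gripper's body presses on something with over 40 N, if the wrist force passes 120 N, or if a joint passes its speed limit or range.

## Working session

There is one attempt and no reset: what is moved stays moved. The work goes in short steps, Python scripts to look and compute and a tool call to move; the robot and the scene stay as the last step left them, time stands still between calls to the robot, and variables do not carry over. Pictures are saved under pics/ and viewed, at most 14 in all, crops included, and the job is handed in when it is done.

Besides the shell and the picture viewer there is one more tool, called after "Request:" as a command line: name --argument value ..., lists and objects as JSON in quotes. drive_tool: Moves the arm, as the interface text tells. Its arguments: {"type":"object","properties":{"angular":{"type":"array","items":{"type":"array","items":{"type":"number"}}},"delta_pos":{"type":"array","items":{"type":"array","items":{"type":"number"}}},"gripper":{"type":"array","items":{"type":"number"}},"squeeze":{"type":"number"}},"required":["angular","delta_pos","gripper"]}

```bash
mkdir -p pics; cat > h.py <<'E'
import numpy as np, cv2
from scipy.spatial.transform import Rotation as R
from cell import telemetry, eyes, env, models
def cam(n):
    p=eyes.read_camera(n); return p
def rotm(o):
    o=np.array(o,float)
    if o.shape==(3,3): return o
    if o.shape==(3,): return R.from_euler('xyz',o,degrees=True).as_matrix()
    return R.from_quat(o).as_matrix()
def w(p,uv,z):
    d=rotm(p['orientation'])@np.linalg.inv(p['mtx'])@np.array([uv[0],uv[1],1.])
    o=np.array(p['origin']); return o+d*(z-o[2])/d[2]
def px(p,X):
    c=rotm(p['orientation']).T@(np.array(X)-p['origin']); c=np.array(p['mtx'])@c; return c[:2]/c[2]
E
python3 - <<'E'
from h import *
o=telemetry.get_obs(); print({k:o[k] for k in('time_s','tool_pos','tool_rot','grip_width','force')}, env.finger_overhang)
for n in('top','scene'):
    p=cam(n); print(n,p['origin'],p['orientation'],p['mtx'])
    cv2.imwrite(f'pics/{n}0.png',p['pixels'][:,:,::-1])
    for t in['housing_43','housing_35','housing_27','housing_22','rack','red_cap','grey_cap','pin_block','terminal_block']:
        print(t,[(np.round(d['centre']),round(d['p'],2)) for d in models.search_frame(p,t)][:4])
E
```

```text
{'time_s': 0.0, 'tool_pos': array([ 0.2115107 , -0.61406426,  0.23543742]), 'tool_rot': array([-1.79889204e+02,  4.95187225e-03,  1.90110068e+01]), 'grip_width': 0.08695938348935536, 'force': array([-0.55498198,  0.38129912,  0.079357  ])} 0.014
top [0.44449856 0.07279668 0.90896592] [-173.54801826   -2.20918648  -89.25972424] [[596.55503943   0.         310.1478613 ]
 [  0.         596.55503943 246.19087126]
 [  0.           0.           1.        ]]
housing_43 [(array([364., 272.]), 0.85), (array([328., 269.]), 0.67), (array([176., 210.]), 0.51), (array([360., 325.]), 0.43)]
housing_35 [(array([364., 272.]), 0.85), (array([328., 269.]), 0.67), (array([176., 210.]), 0.51), (array([360., 325.]), 0.43)]
housing_27 [(array([364., 272.]), 0.85), (array([328., 269.]), 0.67), (array([176., 210.]), 0.51), (array([360., 325.]), 0.43)]
housing_22 [(array([364., 272.]), 0.85), (array([328., 269.]), 0.67), (array([176., 210.]), 0.51), (array([360., 325.]), 0.43)]
rack [(array([362., 190.]), 0.88)]
red_cap [(array([309., 185.]), 0.6)]
grey_cap [(array([417., 194.]), 0.88), (array([319., 324.]),
[... 393 characters left out ...]
sing_43 [(array([355., 232.]), 0.8), (array([210., 268.]), 0.76), (array([392., 257.]), 0.69), (array([194., 297.]), 0.58)]
housing_35 [(array([355., 232.]), 0.8), (array([210., 268.]), 0.76), (array([392., 257.]), 0.69), (array([194., 297.]), 0.58)]
housing_27 [(array([355., 232.]), 0.8), (array([210., 268.]), 0.76), (array([392., 257.]), 0.69), (array([194., 297.]), 0.58)]
housing_22 [(array([355., 232.]), 0.8), (array([210., 268.]), 0.76), (array([392., 257.]), 0.69), (array([194., 297.]), 0.58)]
rack [(array([332., 188.]), 0.67)]
red_cap []
grey_cap [(array([335., 180.]), 0.67)]
pin_block [(array([418., 238.]), 0.7)]
terminal_block [(array([366., 274.]), 0.8), (array([331., 188.]), 0.6)]
```

```bash
python3 - <<'E'
import cv2
a=cv2.imread('pics/top0.png');cv2.imwrite('pics/top0c.png',cv2.resize(a[140:380,220:500],(700,600),interpolation=cv2.INTER_CUBIC))
E
```

```text
(no output)
```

View pics/top0.png

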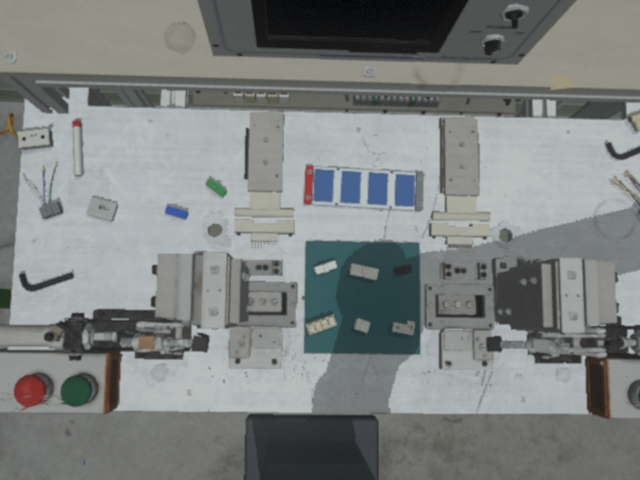

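View pics/top0c.png

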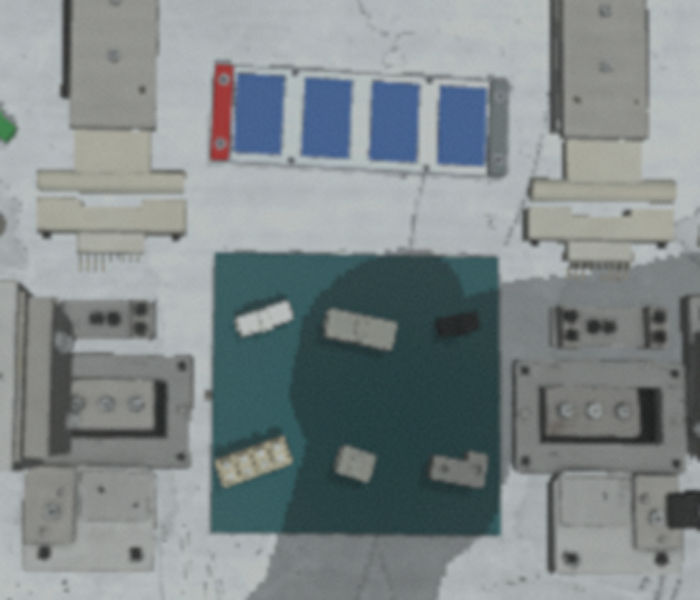

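View pics/scene0.png

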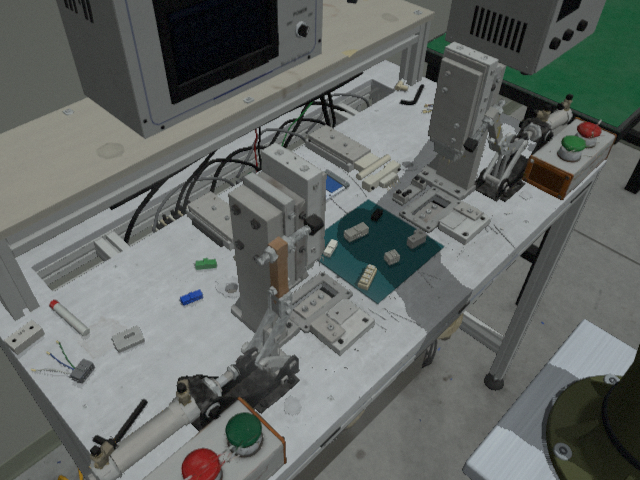

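```bash
cat > m.py <<'E'
from h import *
from scipy.optimize import minimize
def hull(p,q,L,W,z0,z1):
    x,y,a=q; c,s=np.cos(a),np.sin(a)
    P=[[x+c*i*W/2-s*j*L/2,y+s*i*W/2+c*j*L/2,z] for i in(-1,1) for j in(-1,1) for z in(z0,z1)]
    return cv2.convexHull(np.array([px(p,X) for X in P],np.float32))[:,0]
def fit(p,mask,L,W,z0,z1,a0s):
    ys,xs=np.nonzero(mask); c=w(p,(xs.mean(),ys.mean()),(z0+z1)/2)
    r0,r1,c0,c1=ys.min()-8,ys.max()+9,xs.min()-8,xs.max()+9; S=8
    M=cv2.resize(mask[r0:r1,c0:c1].astype(np.uint8)*255,None,fx=S,fy=S,interpolation=cv2.INTER_LINEAR)>127
    def cost(v):
        q=(c[0]+v[0]/1e3,c[1]+v[1]/1e3,v[2]/57.3)
        h=(hull(p,q,L,W,z0,z1)-[c0,r0]+.5)*S-.5
        im=np.zeros(M.shape,np.uint8); cv2.fillConvexPoly(im,np.round(h*16).astype(np.int32),1,shift=4)
        return 1-(M&(im>0)).sum()/(M|(im>0)).sum()
    best=min((minimize(cost,[0,0,a],method='Nelder-Mead',options=dict(initial_simplex=[[0,0,a],[4,0,a],[0,4,a],[0,0,a+12]])) for a in a0s),key=lambda r:r.fun)
    v=best.x; return c[0]+v[0]/1e3,c[1]+v[1]/1e3,(v[2]+90)%180-90,best.fun
E
cat > run.py <<'E'
from m import *
p=cam('top'); img=p['pixels']; 
H={'43':(364,272,.043,.016,.014),'35':(325,268,.035,.013,.010),'27':(402,269,.027,.013,.010),'22':(362,325,.022,.016,.014),'tb':(321,325,.044,.017,.016),'pb':(404,327,.032,.020,.016)}
dets=models.cut_out(p,'housing_43')+models.cut_out(p,'pin_block')+models.cut_out(p,'terminal_block')
hsv=cv2.cvtColor(img,cv2.COLOR_RGB2HSV)
vis=img.copy()
for k,(u,v,L,W,Hh) in H.items():
    cand=[d for d in dets if np.hypot(d['centre'][0]-u,d['centre'][1]-v)<8]
    # own mask: low saturation vs teal
    own=np.zeros(img.shape[:2],bool); r=slice(v-22,v+23); cc=slice(u-20 if u!=325 else u-19,u+25 if k!='27' else u+16)
    own[r,cc]=(hsv[r,cc,1]<95) if k!='27' else (img[r,cc].max(2)<38)
    n,lab,st,ce=cv2.connectedComponentsWithStats(own.astype(np.uint8))
    i=min(range(1,n),key=lambda i:np.hypot(*(ce[i]-[u,v]))-0.1*min(st[i,4],100)); own=lab==i
    for nm,m in [('net',c['pixels']) for c in cand[:1]]+[('own',own)]:
        f=fit(p,m,L,W,.0035,.0035+Hh,[60,90,120])
        print(k,nm,m.sum(),np.round(f,4))
        if nm=='own':
            cv2.polylines(vis,[np.round(hull(p,(f[0],f[1],f[2]/57.3),L,W,.0035,.0035+Hh)).astype(int)],True,(255,0,0))
# rack from pads
bl=(hsv[...,0]>100)&(hsv[...,0]<125)&(hsv[...,1]>120); bl[:160]=0;bl[215:]=0;bl[:,:305]=0;bl[:,430:]=0
n,lab,st,ce=cv2.connectedComponentsWithStats(bl.astype(np.uint8))
P=[]
for i in range(1,n):
    if st[i,4]>200:
        f=fit(p,lab==i,.030,.050,.008,.008,[0]); c=w(p,ce[i],.008); P.append((ce[i][0],c[0],c[1],*f))
P=np.array(sorted(P)); print(np.round(P,4))
d=P[-1,1:3]-P[0,1:3]; print('row dir deg',np.degrees(np.arctan2(d[1],d[0])),np.linalg.norm(d))
for n,uv in dict(towerL=(250,255),towerR=(543,262),matTL=(305,241),matBR=(420,353)).items(): print(n,w(p,uv,.0035)[:2],w(p,uv,.29)[:2])
cv2.imwrite('pics/fit.png',cv2.resize(vis[140:380,220:500,::-1],(700,600),interpolation=cv2.INTER_NEAREST))
E
python3 run.py
```

```text
43 net 333 [  0.5092  -0.0424 -10.3414   0.077 ]
43 own 1207 [ 5.17400e-01 -4.28000e-02 -5.33469e+01  7.25500e-01]
35 net 149 [5.14300e-01 1.49000e-02 2.56787e+01 2.98100e-01]
35 own 323 [5.16100e-01 1.64000e-02 1.78954e+01 3.32800e-01]
27 net 148 [ 0.513  -0.1014 10.0906  0.1495]
27 own 1 [ 0.5257 -0.0943 57.8861  0.9917]
22 net 153 [  0.429   -0.0392 -15.328    0.1335]
22 own 270 [  0.4287  -0.0384 -25.7099   0.338 ]
tb net 327 [ 0.429   0.0218 20.5146  0.0996]
tb own 727 [ 0.4296  0.0238 22.3653  0.5038]
pb net 244 [ 0.4275 -0.1009 -8.6789  0.2415]
pb own 1146 [  0.4186  -0.1099 -59.9458   0.7253]
[[ 3.231309e+02  6.420000e-01  2.060000e-02  6.425000e-01  1.980000e-02
  -1.903500e+00  2.196000e-01]
 [ 3.502358e+02  6.400000e-01 -2.130000e-02  6.410000e-01 -2.160000e-02
  -4.742200e+00  2.111000e-01]
 [ 3.772722e+02  6.385000e-01 -6.320000e-02  6.401000e-01 -6.430000e-02
  -2.672000e+00  2.186000e-01]
 [ 4.041846e+02  6.366000e-01 -1.051000e-01  6.386000e-01 -1.047000e-01
   1.720900e+00  2.202000e-01]]
row dir deg -92.46552069308805 0.12576210330753712
towerL [0.53235721 0.13050831] [0.5045577  0.11224767]
towerR [ 0.52902661 -0.32166843] [ 0.50228094 -0.19685506]
matTL [0.55526753 0.04717595] [0.52021893 0.05528264]
matBR [ 0.38810483 -0.12875468] [ 0.40594846 -0.06498147]
```

View pics/fit.png

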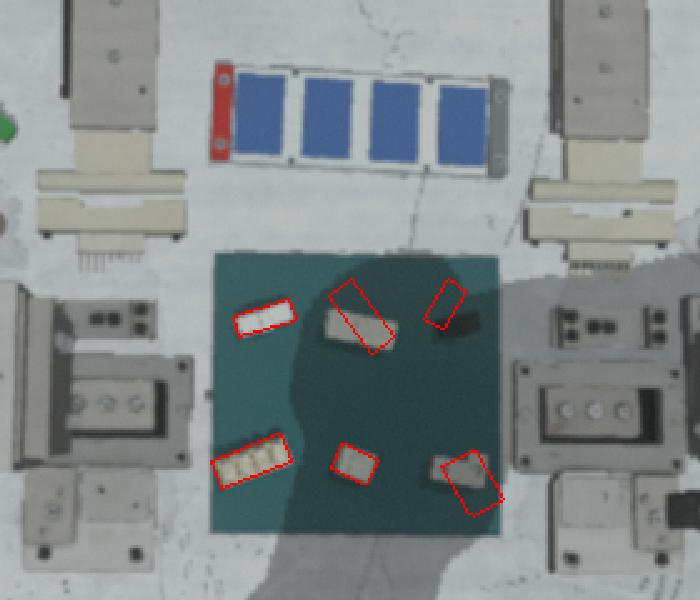

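```bash
python3 - <<'E'
s=open('run.py').read()
s=s.replace("own[r,cc]=(hsv[r,cc,1]<95) if k!='27' else (img[r,cc].max(2)<38)","""own[r,cc]=((im_[r,cc,0]/(im_[r,cc,1]+1)>0.8)&(im_[r,cc,0]>75)) if k!='27' else (im_[r,cc].max(2)<46)
    if k in('27','22'): print(im_[v-5:v+6:5,u-14:u+15:4].astype(int).tolist())""").replace("vis=img.copy()","vis=img.copy(); im_=img.astype(float)")
open('run.py','w').write(s)
E
python3 run.py
```

```text
43 net 345 [  0.5093  -0.0418 -12.7232   0.1103]
43 own 344 [  0.51    -0.0419 -11.6301   0.0826]
35 net 171 [5.14300e-01 1.61000e-02 2.17454e+01 2.00300e-01]
35 own 222 [5.15400e-01 1.59000e-02 1.93973e+01 8.45000e-02]
[[[46, 68, 71], [43, 66, 70], [45, 67, 71], [45, 65, 68], [43, 61, 65], [44, 59, 61], [45, 67, 70], [47, 69, 71]], [[44, 66, 69], [43, 64, 67], [39, 43, 42], [40, 42, 43], [37, 40, 40], [40, 42, 43], [44, 61, 63], [47, 68, 71]], [[43, 66, 68], [39, 60, 62], [35, 43, 44], [36, 48, 48], [41, 54, 56], [44, 64, 66], [44, 66, 69], [42, 66, 68]]]
27 net 143 [ 0.5134 -0.1016 10.9051  0.1865]
27 own 98 [ 0.513  -0.1007 19.4924  0.4074]
[[[42, 65, 68], [40, 64, 65], [96, 99, 96], [129, 133, 127], [94, 102, 98], [45, 66, 67], [37, 63, 65], [40, 63, 65]], [[41, 65, 67], [40, 59, 61], [125, 128, 123], [131, 134, 128], [132, 136, 130], [123, 128, 122], [35, 62, 63], [38, 64, 65]], [[42, 66, 68], [34, 55, 56], [54, 67, 67], [100, 106, 102], [131, 133, 127], [83, 93, 91], [38, 64, 66], [40, 65, 67]]]
22 net 147 [  0.4285  -0.0396 -19.0795   0.1685]
22 own 174 [  0.429   -0.0396 -19.
[... 184 characters left out ...]
1  0.244 ]
[[ 3.231207e+02  6.419000e-01  2.060000e-02  6.432000e-01  2.110000e-02
  -4.097600e+00  2.192000e-01]
 [ 3.502969e+02  6.400000e-01 -2.140000e-02  6.419000e-01 -2.220000e-02
  -1.696800e+00  2.222000e-01]
 [ 3.772822e+02  6.385000e-01 -6.320000e-02  6.395000e-01 -6.360000e-02
  -5.070200e+00  2.122000e-01]
 [ 4.041677e+02  6.366000e-01 -1.050000e-01  6.387000e-01 -1.047000e-01
   4.418000e-01  2.183000e-01]]
row dir deg -92.42749936340037 0.12574728450696188
towerL [0.53235721 0.13050831] [0.5045577  0.11224767]
towerR [ 0.52902661 -0.32166843] [ 0.50228094 -0.19685506]
matTL [0.55526753 0.04717595] [0.52021893 0.05528264]
matBR [ 0.38810483 -0.12875468] [ 0.40594846 -0.06498147]
```

View pics/fit.png

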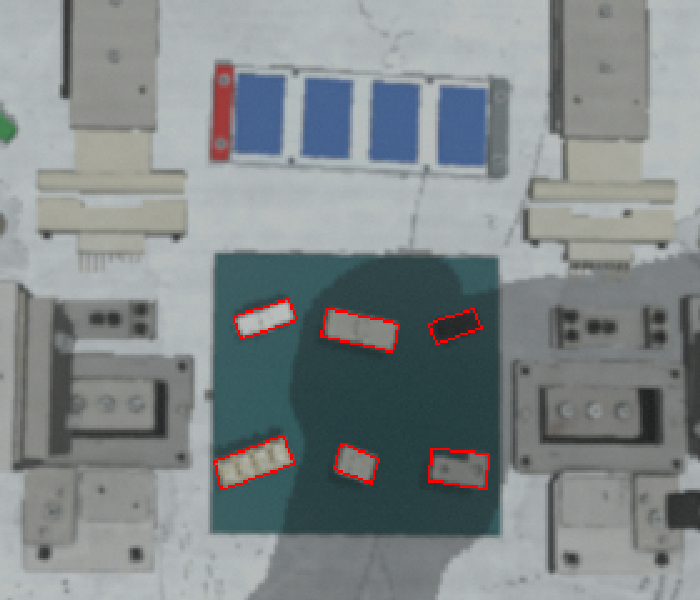

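```bash
cat > d.py <<'E'
# usage: d.py x y z yaw -> total tool-axis deltas (cm) from current pose, translate first, then turn
import sys; from h import *
def go(x,y,z,yaw):
    o=telemetry.get_obs(); Rm=rotm(o['tool_rot']); d=Rm.T@(np.array([x,y,z])-o['tool_pos'])*100
    T=(R.from_matrix(Rm).inv()*R.from_euler('xyz',[180,0,yaw],degrees=True)).as_rotvec()
    print('t',round(o['time_s'],2),'pos',np.round(o['tool_pos'],4),'rot',np.round(o['tool_rot'],2),'q',np.round(o['qpos'],1)); print('delta cm',np.round(d,2),'turn',np.round(T,4),'w',round(o['grip_width'],4),o['grasp_force'])
if __name__=='__main__': go(*map(float,sys.argv[1:5]))
E
python3 d.py 0.510 -0.042 0.40 78.2
python3 - <<'E'
from h import *
p=cam('top'); img=p['pixels'].astype(int)
m=((img[...,2]-img[...,0]>45)); m[:160]=0;m[215:]=0;m[:,:305]=0;m[:,430:]=0
n,lab,st,ce=cv2.connectedComponentsWithStats(m.astype(np.uint8))
for i in range(1,n):
    if st[i,4]>200:
        c,_=cv2.findContours((lab==i).astype(np.uint8),0,2)[0],0
        r=cv2.minAreaRect(c[0]); b=cv2.boxPoints(r); B=np.array([w(p,q,.008)[:2] for q in b])
        print(st[i],w(p,r[0],.008)[:2].round(4),w(p,ce[i],.008)[:2].round(4),r[1:],np.linalg.norm(np.diff(B,axis=0),axis=1).round(4))
for t in('red_cap','grey_cap','rack'):
    for d in models.cut_out(p,t)[:1]: ys,xs=np.nonzero(d['pixels']);print(t,w(p,(xs.mean(),ys.mean()),.008 if 'cap' in t else .007)[:2],len(xs))
E
```

```text
t 1.4 pos [ 0.2117 -0.6146  0.2366] rot [180.     0.    19.01] q [71.8 18.4 -4.  83.1  1.3 78.5 -3.3]
delta cm [ 46.85 -44.41 -16.35] turn [ 0.000e+00  1.000e-04 -1.033e+00] w 0.0874 0.0
[314 170  20  31 565] [0.642  0.0205] [0.6419 0.0206] ((18.407716751098633, 30.631959915161133), 2.7263107299804688) [0.048  0.0285 0.0481]
[341 171  20  32 562] [ 0.6404 -0.0214] [ 0.6403 -0.0214] ((18.234176635742188, 30.848234176635742), 2.385944128036499) [0.0484 0.0283 0.0485]
[368 173  19  32 559] [ 0.6384 -0.0628] [ 0.6386 -0.0632] ((31.0, 18.0), 90.0) [0.028  0.0488 0.0279]
[395 175  20  31 557] [ 0.6371 -0.1054] [ 0.637  -0.1055] ((18.217302322387695, 30.362167358398438), 2.2025980949401855) [0.0478 0.0284 0.0479]
red_cap [ 0.63821734 -0.04301792] 3802
grey_cap [ 0.63616386 -0.12886053] 271
rack [ 0.63862563 -0.04192916] 3869
```

Request:
drive_tool --angular '[[0, 0, 0], [0, 0, 0], [0, 0, 0], [0, 0, 0], [0, 0, 0], [0, 0, 0], [0, 0, 0], [0, 0, 0], [0, 0, 0], [0, 0, 0], [0, 0, 0], [0, 0, 0], [0, 0, 0], [0, 0, 0], [0, 0, 0], [0, 0, 0], [0, 0, 0], [0, 0, 0], [0, 0, 0], [0, 0, 0]]' --delta_pos '[[0, 0, -2.7], [0, 0, -2.7], [0, 0, -2.7], [0, 0, -2.7], [0, 0, -2.7], [0, 0, -2.7], [3.3, -3.1, 0], [3.3, -3.1, 0], [3.3, -3.1, 0], [3.3, -3.1, 0], [3.3, -3.1, 0], [3.3, -3.1, 0], [3.3, -3.1, 0], [3.3, -3.1, 0], [3.3, -3.1, 0], [3.3, -3.1, 0], [3.3, -3.1, 0], [3.3, -3.1, 0], [3.3, -3.1, 0], [3.3, -3.1, 0]]' --gripper '[4.5, 4.5, 4.5, 4.5, 4.5, 4.5, 4.5, 4.5, 4.5, 4.5, 4.5, 4.5, 4.5, 4.5, 4.5, 4.5, 4.5, 4.5, 4.5, 4.5]' --squeeze 12

```text
time_s: 3.6
tool_pos: [0.5076, -0.052, 0.399]
tool_rot: [179.9, -0.0, 19.0]
force: [0.6, 0.2, -0.6]
grip_width: 0.0449
grasp_force: 0.0
```

Request:
drive_tool --angular '[[0, 0, -0.13], [0, 0, -0.13], [0, 0, -0.13], [0, 0, -0.13], [0, 0, -0.13], [0, 0, -0.13], [0, 0, -0.13], [0, 0, -0.123], [0, 0, 0], [0, 0, 0]]' --delta_pos '[[0, 0, 0], [0, 0, 0], [0, 0, 0], [0, 0, 0], [0, 0, 0], [0, 0, 0], [0, 0, 0], [0, 0, 0], [0, 0, 0], [0, 0, 0]]' --gripper '[4.5, 4.5, 4.5, 4.5, 4.5, 4.5, 4.5, 4.5, 4.5, 4.5]'

```text
time_s: 4.6
tool_pos: [0.5071, -0.0537, 0.3986]
tool_rot: [180.0, 0.0, 78.0]
force: [-0.1, 0.7, -0.1]
grip_width: 0.0451
grasp_force: 0.0
```

```bash
python3 d.py 0.510 -0.042 0.021 78.2
```

```text
t 4.6 pos [ 0.5071 -0.0537  0.3986] rot [1.7999e+02 1.0000e-02 7.8030e+01] q [ 39.7   1.  -36.9  85.1   0.6  94.   -9.1]
delta cm [1.210e+00 3.000e-02 3.776e+01] turn [ 0.0002  0.0002 -0.003 ] w 0.0451 0.0
```

Request:
drive_tool --angular '[[0, 0, 0], [0, 0, 0], [0, 0, 0], [0, 0, 0], [0, 0, 0], [0, 0, 0], [0, 0, 0], [0, 0, 0], [0, 0, 0], [0, 0, 0], [0, 0, 0], [0, 0, 0]]' --delta_pos '[[0.3, 0, 3.5], [0.3, 0, 3.5], [0.3, 0, 3.5], [0.3, 0, 3.5], [0, 0, 3.5], [0, 0, 3.5], [0, 0, 3.5], [0, 0, 3], [0, 0, 2], [0, 0, 1.5], [0, 0, 0], [0, 0, 0]]' --gripper '[4.5, 4.5, 4.5, 4.5, 4.5, 4.5, 4.5, 4.5, 4.5, 4.5, 4.5, 4.5]'

```text
time_s: 5.8
tool_pos: [0.5101, -0.042, 0.0892]
tool_rot: [180.0, -0.0, 78.2]
force: [-0.1, -0.2, 0.3]
grip_width: 0.0449
grasp_force: 0.0
```

```bash
python3 d.py 0.510 -0.042 0.0195 78.2; python3 - <<'E'
from h import *
p=cam('scene'); print(px(p,[.51,-.042,.02])); a=p['pixels'][150:330,220:460,::-1]
cv2.imwrite('pics/s1.png',cv2.resize(a,(800,600),interpolation=cv2.INTER_CUBIC))
E
```

```text
t 5.8 pos [ 0.5101 -0.042   0.0892] rot [ 1.7995e+02 -1.0000e-02  7.8160e+01] q [ 36.4  12.2 -37.8 111.3   8.6  59.3 -17. ]
delta cm [-0.01 -0.02  6.97] turn [ 0.0008 -0.0002 -0.0008] w 0.0449 0.0
[355.24560785 227.69483186]
```

View pics/s1.png

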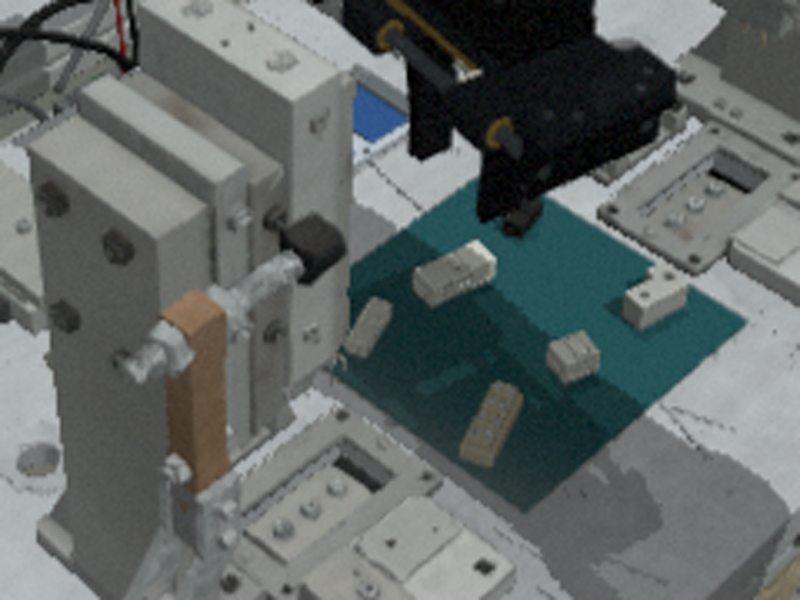

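The picture shows the open gripper straight above housing_43 (crop ≈ (455,272)), nothing in the way. Descend and grip.

Request:
drive_tool --angular '[[0, 0, 0], [0, 0, 0], [0, 0, 0], [0, 0, 0], [0, 0, 0], [0, 0, 0], [0, 0, 0], [0, 0, 0], [0, 0, 0], [0, 0, 0], [0, 0, 0], [0, 0, 0]]' --delta_pos '[[0, 0, 2], [0, 0, 2], [0, 0, 1.5], [0, 0, 1], [0, 0, 0.47], [0, 0, 0], [0, 0, 0], [0, 0, 0], [0, 0, 0], [0, 0, 0], [0, 0, 0], [0, 0, 0]]' --gripper '[4.5, 4.5, 4.5, 4.5, 4.5, 4.5, 1.0, 1.0, 1.0, 1.0, 1.0, 1.0]' --squeeze 12

```text
time_s: 7.05
tool_pos: [0.5098, -0.0421, 0.0191]
tool_rot: [180.0, 0.0, 78.2]
force: [-0.5, 0.1, 2.6]
grip_width: 0.0163
grasp_force: 12.0
```

Request:
drive_tool --angular '[[0, 0, 0], [0, 0, 0], [0, 0, 0], [0, 0, 0], [0, 0, 0], [0, 0, 0], [0, 0, 0], [0, 0, 0], [0, 0, 0], [0, 0, 0.14], [0, 0, 0.14], [0, 0, 0.14], [0, 0, 0.14], [0, 0, 0.14], [0, 0, 0.14], [0, 0, 0.14], [0, 0, 0.14], [0, 0, 0.14], [0, 0, 0.14], [0, 0, 0]]' --delta_pos '[[0, 0, -2], [0, 0, -2], [0, 0, -2], [1.47, 1.94, 0], [1.47, 1.94, 0], [1.47, 1.94, 0], [1.47, 1.94, 0], [1.47, 1.94, 0], [1.47, 1.94, 0], [0, 0, 0], [0, 0, 0], [0, 0, 0], [0, 0, 0], [0, 0, 0], [0, 0, 0], [0, 0, 0], [0, 0, 0], [0, 0, 0], [0, 0, 0], [0, 0, 0]]' --gripper '[1.0, 1.0, 1.0, 1.0, 1.0, 1.0, 1.0, 1.0, 1.0, 1.0, 1.0, 1.0, 1.0, 1.0, 1.0, 1.0, 1.0, 1.0, 1.0, 1.0]'

```text
time_s: 9.05
tool_pos: [0.6414, 0.0205, 0.0786]
tool_rot: [180.0, 0.0, -2.0]
force: [0.2, 0.7, -0.5]
grip_width: 0.0161
grasp_force: 12.0
```

```bash
python3 d.py 0.642 0.0206 0.0242 -2.4; python3 - <<'E'
from h import *
p=cam('top'); cv2.imwrite('pics/t1.png',cv2.resize(p['pixels'][120:360,240:480,::-1],(600,600),interpolation=cv2.INTER_CUBIC))
E
```

```text
t 9.05 pos [0.6414 0.0205 0.0786] rot [ 1.7998e+02  2.0000e-02 -2.0300e+00] q [  12.6   25.6  -21.3   93.7   10.2   62.6 -103.5]
delta cm [ 0.06 -0.01  5.44] turn [0.0004 0.0004 0.0064] w 0.0161 12.00179859995842
```

View pics/t1.png

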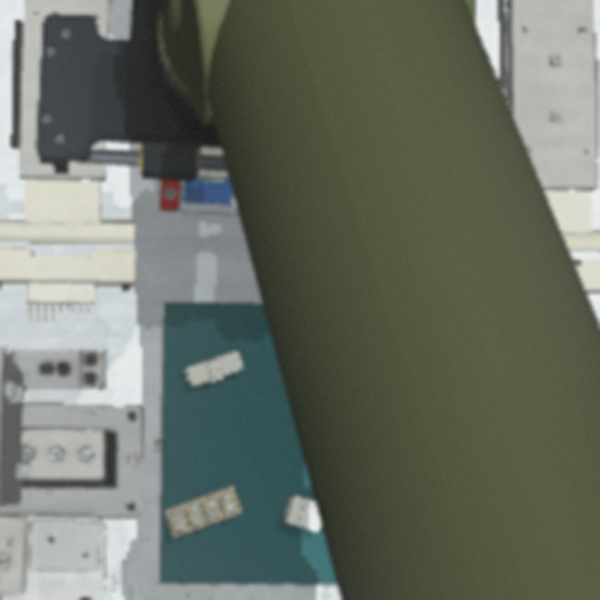

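The arm hides the rack, but the pose is right. Lower, release, rise.

Request:
drive_tool --angular '[[0, 0, 0.006], [0, 0, 0], [0, 0, 0], [0, 0, 0], [0, 0, 0], [0, 0, 0], [0, 0, 0], [0, 0, 0], [0, 0, 0], [0, 0, 0], [0, 0, 0], [0, 0, 0], [0, 0, 0], [0, 0, 0]]' --delta_pos '[[0.06, 0, 1.5], [0, 0, 1.5], [0, 0, 1.2], [0, 0, 0.8], [0, 0, 0.4], [0, 0, 0.04], [0, 0, 0], [0, 0, 0], [0, 0, 0], [0, 0, 0], [0, 0, -0.5], [0, 0, -1.5], [0, 0, -2], [0, 0, -2]]' --gripper '[1.0, 1.0, 1.0, 1.0, 1.0, 1.0, 1.0, 2.6, 2.6, 2.6, 2.6, 2.6, 2.6, 2.6]'

```text
time_s: 10.5
tool_pos: [0.6424, 0.0206, 0.0863]
tool_rot: [-180.0, -0.0, -2.4]
force: [0.6, 0.2, -0.1]
grip_width: 0.0259
grasp_force: 0.0
```

```bash
python3 d.py 0.5152 0.0160 0.08 109.5
```

```text
t 10.5 pos [0.6424 0.0206 0.0863] rot [-1.80e+02 -5.00e-02 -2.35e+00] q [  12.7   25.2  -21.4   93.3   10.    63.3 -103.7]
delta cm [-12.69   0.98   0.62] turn [ 8.0000e-04 -6.0000e-04 -1.9522e+00] w 0.0259 0.0
```

Request:
drive_tool --angular '[[0, 0, -0.1394], [0, 0, -0.1394], [0, 0, -0.1394], [0, 0, -0.1394], [0, 0, -0.1394], [0, 0, -0.1394], [0, 0, -0.1394], [0, 0, -0.1394], [0, 0, -0.1394], [0, 0, -0.1394], [0, 0, -0.1394], [0, 0, -0.1394], [0, 0, -0.1394], [0, 0, -0.1394], [0, 0, 0], [0, 0, 0], [0, 0, 0], [0, 0, 0], [0, 0, 0], [0, 0, 0]]' --delta_pos '[[0, 0, 0], [0, 0, 0], [0, 0, 0], [0, 0, 0], [0, 0, 0], [0, 0, 0], [0, 0, 0], [0, 0, 0], [0, 0, 0], [0, 0, 0], [0, 0, 0], [0, 0, 0], [0, 0, 0], [0, 0, 0], [0.63, -2.02, 0], [0.63, -2.02, 0], [0.63, -2.02, 0], [0.63, -2.02, 0], [0.63, -2.02, 0], [0.63, -2.02, 0]]' --gripper '[2.6, 2.6, 2.6, 2.6, 2.6, 2.6, 2.6, 2.6, 2.6, 2.6, 2.6, 2.6, 2.6, 2.6, 4, 4, 4, 4, 4, 4]'

```text
time_s: 12.5
tool_pos: [0.515, 0.0156, 0.0857]
tool_rot: [179.9, 0.1, 109.5]
force: [-0.3, -0.3, -0.0]
grip_width: 0.0393
grasp_force: 0.0
```

```bash
python3 d.py 0.5152 0.0160 0.0195 109.4
python3 - <<'E'
from m import *
p=cam('top'); im=p['pixels'].astype(int); cv2.imwrite('pics/t2.png',cv2.resize(p['pixels'][140:340,260:460,::-1],(600,600),interpolation=cv2.INTER_CUBIC))
E
```

```text
t 12.5 pos [0.515  0.0156 0.0857] rot [1.7994e+02 9.0000e-02 1.0946e+02] q [ 37.5  14.7 -46.7 110.8  12.5  59.5   4.8]
delta cm [0.04 0.02 6.62] turn [0.0011 0.0015 0.001 ] w 0.0393 0.0
```

View pics/t2.png

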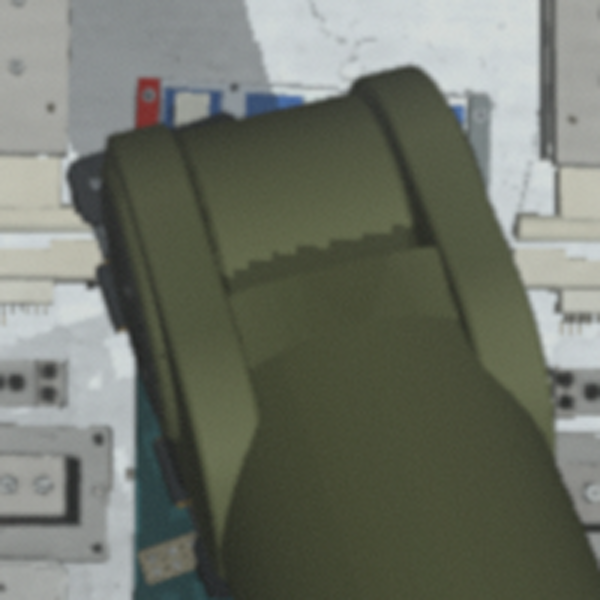

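The far end of housing_43 shows on the pad beside the red cap (crop ≈ (193,105)); it stayed put. Grip housing_35.

Request:
drive_tool --angular '[[0, 0, 0], [0, 0, 0], [0, 0, 0], [0, 0, 0], [0, 0, 0], [0, 0, 0], [0, 0, 0], [0, 0, 0], [0, 0, 0], [0, 0, 0], [0, 0, 0], [0, 0, 0], [0, 0, 0], [0, 0, 0], [0, 0, 0]]' --delta_pos '[[0.04, 0.02, 2], [0, 0, 2], [0, 0, 1.4], [0, 0, 0.8], [0, 0, 0.4], [0, 0, 0], [0, 0, 0], [0, 0, 0], [0, 0, 0], [0, 0, 0], [0, 0, 0], [0, 0, 0], [0, 0, -2], [0, 0, -2], [0, 0, -2]]' --gripper '[4, 4, 4, 4, 4, 4, 0.8, 0.8, 0.8, 0.8, 0.8, 0.8, 0.8, 0.8, 0.8]'

```text
time_s: 14.05
tool_pos: [0.5151, 0.0163, 0.0789]
tool_rot: [-180.0, -0.0, 109.5]
force: [-0.5, -0.3, 0.5]
grip_width: 0.0115
grasp_force: 12.0
```

```bash
python3 d.py 0.6402 -0.0214 0.0242 -2.4
```

```text
t 14.05 pos [0.5151 0.0163 0.0789] rot [-1.7997e+02 -2.0000e-02  1.0947e+02] q [ 37.3  15.4 -46.7 111.   13.   59.    4.4]
delta cm [-7.73 10.54  5.46] turn [-7.0000e-04  3.0000e-04  1.9525e+00] w 0.0115 12.000477612018585
```

Request:
drive_tool --angular '[[0, 0, 0], [0, 0, 0], [0, 0, 0], [0, 0, 0], [0, 0, 0], [0, 0, 0], [0, 0, 0.1394], [0, 0, 0.1394], [0, 0, 0.1394], [0, 0, 0.1394], [0, 0, 0.1394], [0, 0, 0.1394], [0, 0, 0.1394], [0, 0, 0.1394], [0, 0, 0.1394], [0, 0, 0.1394], [0, 0, 0.1394], [0, 0, 0.1394], [0, 0, 0.1394], [0, 0, 0.1394]]' --delta_pos '[[-1.29, 1.76, 0], [-1.29, 1.76, 0], [-1.29, 1.76, 0], [-1.29, 1.76, 0], [-1.29, 1.76, 0], [-1.28, 1.75, 0], [0, 0, 0], [0, 0, 0], [0, 0, 0], [0, 0, 0], [0, 0, 0], [0, 0, 0], [0, 0, 0], [0, 0, 0], [0, 0, 0], [0, 0, 0], [0, 0, 0], [0, 0, 0], [0, 0, 0], [0, 0, 0]]' --gripper '[0.8, 0.8, 0.8, 0.8, 0.8, 0.8, 0.8, 0.8, 0.8, 0.8, 0.8, 0.8, 0.8, 0.8, 0.8, 0.8, 0.8, 0.8, 0.8, 0.8]'

```text
time_s: 16.05
tool_pos: [0.6404, -0.0215, 0.0781]
tool_rot: [180.0, 0.0, -2.7]
force: [0.4, -0.4, 0.4]
grip_width: 0.0114
grasp_force: 12.0
```

```bash
python3 d.py 0.6402 -0.0214 0.0242 -2.4;  python3 - <<'E'
from h import *
p=cam('scene'); print(px(p,[.64,-.021,.06])); a=p['pixels'][110:290,260:500,::-1]
cv2.imwrite('pics/s2.png',cv2.resize(a,(800,600),interpolation=cv2.INTER_CUBIC))
E
```

```text
t 16.05 pos [ 0.6404 -0.0215  0.0781] rot [ 1.80e+02  3.00e-02 -2.68e+00] q [  16.    25.5  -20.8   93.9    9.9   62.5 -100.2]
delta cm [-0.02 -0.01  5.39] turn [ 0.      0.0005 -0.005 ] w 0.0114 11.994626373052597
[293.01705026 180.16849622]
```

View pics/s2.png

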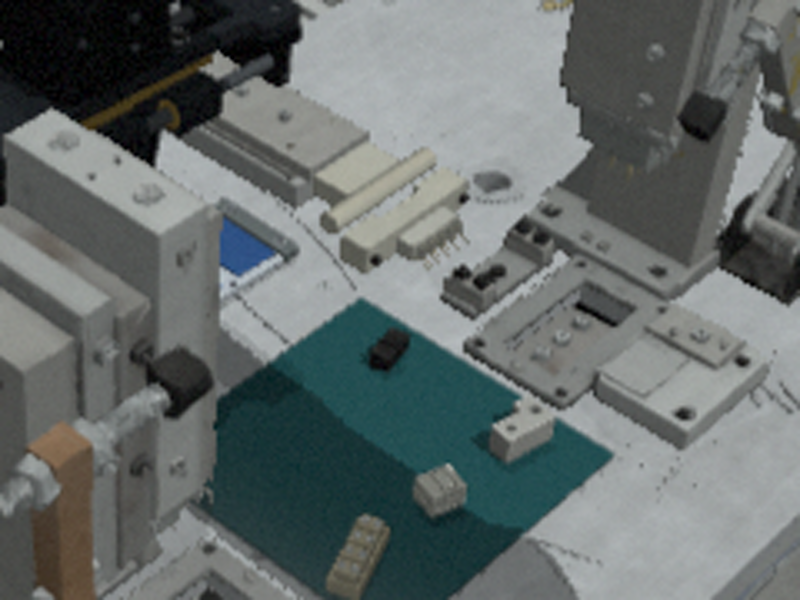

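The picture shows 27, 22 and the bystanders undisturbed; the held housing is hidden behind the left tower. Lower and release.

Request:
drive_tool --angular '[[0, 0, -0.005], [0, 0, 0], [0, 0, 0], [0, 0, 0], [0, 0, 0], [0, 0, 0], [0, 0, 0], [0, 0, 0], [0, 0, 0], [0, 0, 0], [0, 0, 0], [0, 0, 0], [0, 0, 0], [0, 0, 0]]' --delta_pos '[[0, 0, 1.5], [0, 0, 1.5], [0, 0, 1.2], [0, 0, 0.8], [0, 0, 0.39], [0, 0, 0], [0, 0, 0], [0, 0, 0], [0, 0, 0], [0, 0, 0], [0, 0, -0.5], [0, 0, -1.5], [0, 0, -2], [0, 0, -2]]' --gripper '[0.8, 0.8, 0.8, 0.8, 0.8, 0.8, 0.8, 2.4, 2.4, 2.4, 2.4, 2.4, 2.4, 2.4]'

```text
time_s: 17.5
tool_pos: [0.6408, -0.0214, 0.0864]
tool_rot: [180.0, -0.0, -2.1]
force: [1.2, -0.1, 0.0]
grip_width: 0.0241
grasp_force: 0.0
```

```bash
python3 d.py 0.513 -0.1014 0.085 100.6
```

```text
t 17.5 pos [ 0.6408 -0.0214  0.0864] rot [ 1.80e+02 -5.00e-02 -2.07e+00] q [ 16.1  25.  -21.   93.5   9.8  63.2 -99.5]
delta cm [-12.49   8.45   0.13] turn [ 7.0000e-04 -6.0000e-04 -1.7919e+00] w 0.0241 0.0
```

Request:
drive_tool --angular '[[0, 0, -0.138], [0, 0, -0.138], [0, 0, -0.138], [0, 0, -0.138], [0, 0, -0.138], [0, 0, -0.138], [0, 0, -0.138], [0, 0, -0.138], [0, 0, -0.138], [0, 0, -0.138], [0, 0, -0.138], [0, 0, -0.138], [0, 0, -0.138], [0, 0, 0], [0, 0, 0], [0, 0, 0], [0, 0, 0], [0, 0, 0], [0, 0, 0], [0, 0, 0]]' --delta_pos '[[0, 0, 0], [0, 0, 0], [0, 0, 0], [0, 0, 0], [0, 0, 0], [0, 0, 0], [0, 0, 0], [0, 0, 0], [0, 0, 0], [0, 0, 0], [0, 0, 0], [0, 0, 0], [0, 0, 0], [-0.79, -2, 0], [-0.79, -2, 0], [-0.79, -2, 0], [-0.79, -2, 0], [-0.79, -2, 0], [-0.79, -2, 0], [-0.79, -2, 0]]' --gripper '[2.4, 2.4, 2.4, 2.4, 2.4, 2.4, 2.4, 2.4, 2.4, 2.4, 2.4, 2.4, 2.4, 4, 4, 4, 4, 4, 4, 4]'

```text
time_s: 19.5
tool_pos: [0.5131, -0.1026, 0.0859]
tool_rot: [179.9, 0.1, 100.7]
force: [0.4, -0.3, -0.5]
grip_width: 0.0397
grasp_force: 0.0
```

```bash
python3 d.py 0.513 -0.1014 0.0195 100.6
python3 - <<'E'
from m import *
p=cam('top'); cv2.imwrite('pics/t3.png',cv2.resize(p['pixels'][150:350,290:490,::-1],(600,600),interpolation=cv2.INTER_CUBIC))
E
```

```text
t 19.5 pos [ 0.5131 -0.1026  0.0859] rot [1.7993e+02 9.0000e-02 1.0071e+02] q [ 45.9  14.6 -41.7 109.9  11.3  59.5  10.1]
delta cm [0.13 0.   6.64] turn [0.0012 0.0016 0.002 ] w 0.0397 0.0
```

View pics/t3.png

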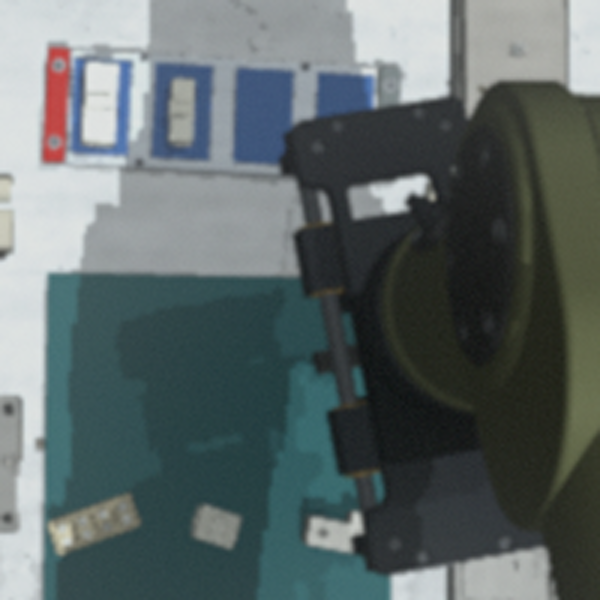

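Housings 43 and 35 lie on the first two pads (crop (99,105) and (182,112)), lengthwise; others undisturbed. Grip housing_27.

Request:
drive_tool --angular '[[0, 0, 0], [0, 0, 0], [0, 0, 0], [0, 0, 0], [0, 0, 0], [0, 0, 0], [0, 0, 0], [0, 0, 0], [0, 0, 0], [0, 0, 0], [0, 0, 0], [0, 0, 0], [0, 0, 0], [0, 0, 0], [0, 0, 0]]' --delta_pos '[[0.13, 0, 2], [0, 0, 2], [0, 0, 1.4], [0, 0, 0.8], [0, 0, 0.4], [0, 0, 0], [0, 0, 0], [0, 0, 0], [0, 0, 0], [0, 0, 0], [0, 0, 0], [0, 0, 0], [0, 0, -2], [0, 0, -2], [0, 0, -2]]' --gripper '[4, 4, 4, 4, 4, 4, 0.8, 0.8, 0.8, 0.8, 0.8, 0.8, 0.8, 0.8, 0.8]'

```text
time_s: 21.05
tool_pos: [0.5128, -0.1005, 0.079]
tool_rot: [-180.0, -0.0, 100.7]
force: [-0.7, -0.3, -0.7]
grip_width: 0.0112
grasp_force: 12.0
```

```bash
python3 d.py 0.6386 -0.0632 0.0242 -2.4
```

```text
t 21.05 pos [ 0.5128 -0.1005  0.079 ] rot [-1.7997e+02 -2.0000e-02  1.0072e+02] q [ 45.7  15.3 -41.7 110.2  11.8  58.9   9.5]
delta cm [ 1.32 13.05  5.48] turn [-6.0000e-04  2.0000e-04  1.7999e+00] w 0.0112 12.000439167022705
```

Request:
drive_tool --angular '[[0, 0, 0], [0, 0, 0], [0, 0, 0], [0, 0, 0], [0, 0, 0], [0, 0, 0], [0, 0, 0.1385], [0, 0, 0.1385], [0, 0, 0.1385], [0, 0, 0.1385], [0, 0, 0.1385], [0, 0, 0.1385], [0, 0, 0.1385], [0, 0, 0.1385], [0, 0, 0.1385], [0, 0, 0.1385], [0, 0, 0.1385], [0, 0, 0.1385], [0, 0, 0.1385], [0, 0, 0]]' --delta_pos '[[0.22, 2.2, 0], [0.22, 2.2, 0], [0.22, 2.2, 0], [0.22, 2.2, 0], [0.22, 2.2, 0], [0.22, 2.05, 0], [0, 0, 0], [0, 0, 0], [0, 0, 0], [0, 0, 0], [0, 0, 0], [0, 0, 0], [0, 0, 0], [0, 0, 0], [0, 0, 0], [0, 0, 0], [0, 0, 0], [0, 0, 0], [0, 0, 0], [0, 0, 0]]' --gripper '[0.8, 0.8, 0.8, 0.8, 0.8, 0.8, 0.8, 0.8, 0.8, 0.8, 0.8, 0.8, 0.8, 0.8, 0.8, 0.8, 0.8, 0.8, 0.8, 0.8]'

```text
time_s: 23.05
tool_pos: [0.6387, -0.0634, 0.0783]
tool_rot: [180.0, 0.0, -2.5]
force: [0.1, 0.7, 0.4]
grip_width: 0.0115
grasp_force: 12.0
```

```bash
python3 d.py 0.6386 -0.0632 0.0242 -2.4
```

```text
t 23.05 pos [ 0.6387 -0.0634  0.0783] rot [ 1.7998e+02  2.0000e-02 -2.4600e+00] q [ 19.2  25.5 -20.2  93.8   9.7  62.5 -96.1]
delta cm [-0.01 -0.02  5.41] turn [ 0.0004  0.0004 -0.0011] w 0.0115 12.00168952345848
```

Request:
drive_tool --angular '[[0, 0, 0], [0, 0, 0], [0, 0, 0], [0, 0, 0], [0, 0, 0], [0, 0, 0], [0, 0, 0], [0, 0, 0], [0, 0, 0], [0, 0, 0], [0, 0, 0], [0, 0, 0], [0, 0, 0], [0, 0, 0]]' --delta_pos '[[0, 0, 1.5], [0, 0, 1.5], [0, 0, 1.2], [0, 0, 0.8], [0, 0, 0.4], [0, 0, 0], [0, 0, 0], [0, 0, 0], [0, 0, 0], [0, 0, 0], [0, 0, -0.5], [0, 0, -1.5], [0, 0, -2], [0, 0, -2]]' --gripper '[0.8, 0.8, 0.8, 0.8, 0.8, 0.8, 0.8, 2.4, 2.4, 2.4, 2.4, 2.4, 2.4, 2.4]'

```text
time_s: 24.45
tool_pos: [0.6391, -0.0633, 0.0864]
tool_rot: [180.0, -0.0, -2.4]
force: [0.2, 0.2, 1.2]
grip_width: 0.0242
grasp_force: 0.0
```

```bash
python3 d.py 0.4288 -0.0396 0.085 70.7
```

```text
t 24.45 pos [ 0.6391 -0.0633  0.0864] rot [ 1.80e+02 -5.00e-02 -2.44e+00] q [ 19.4  25.  -20.4  93.4   9.5  63.2 -95.9]
delta cm [-21.11  -1.47   0.12] turn [ 5.0000e-04 -7.0000e-04 -1.2765e+00] w 0.0242 0.0
```

Request:
drive_tool --angular '[[0, 0, -0.1277], [0, 0, -0.1277], [0, 0, -0.1277], [0, 0, -0.1277], [0, 0, -0.1277], [0, 0, -0.1277], [0, 0, -0.1277], [0, 0, -0.1277], [0, 0, -0.1277], [0, 0, -0.1277], [0, 0, 0], [0, 0, 0], [0, 0, 0], [0, 0, 0], [0, 0, 0], [0, 0, 0], [0, 0, 0], [0, 0, 0], [0, 0, 0], [0, 0, 0]]' --delta_pos '[[0, 0, 0], [0, 0, 0], [0, 0, 0], [0, 0, 0], [0, 0, 0], [0, 0, 0], [0, 0, 0], [0, 0, 0], [0, 0, 0], [0, 0, 0], [-0.52, -2.29, 0], [-0.52, -2.29, 0], [-0.52, -2.29, 0], [-0.52, -2.29, 0], [-0.52, -2.29, 0], [-0.52, -2.29, 0], [-0.52, -2.29, 0], [-0.52, -2.29, 0], [-0.52, -2.29, 0], [0, 0, 0]]' --gripper '[2.4, 2.4, 2.4, 2.4, 2.4, 2.4, 2.4, 2.4, 2.4, 2.4, 4, 4, 4, 4, 4, 4, 4, 4, 4, 4]'

```text
time_s: 26.45
tool_pos: [0.4265, -0.0397, 0.0852]
tool_rot: [-180.0, 0.2, 70.7]
force: [1.2, 0.2, 0.1]
grip_width: 0.0399
grasp_force: 0.0
```

```bash
python3 d.py 0.4288 -0.0396 0.0195 70.7
python3 - <<'E'
from m import *
p=cam('top'); cv2.imwrite('pics/t4.png',cv2.resize(p['pixels'][150:350,290:490,::-1],(600,600),interpolation=cv2.INTER_CUBIC))
E
```

```text
t 26.45 pos [ 0.4265 -0.0397  0.0852] rot [-180.      0.18   70.73] q [ 39.9   0.9 -38.1 122.    0.9  57.3 -17.9]
delta cm [0.1  0.21 6.57] turn [-0.0001  0.0031  0.0005] w 0.0399 0.0
```

View pics/t4.png

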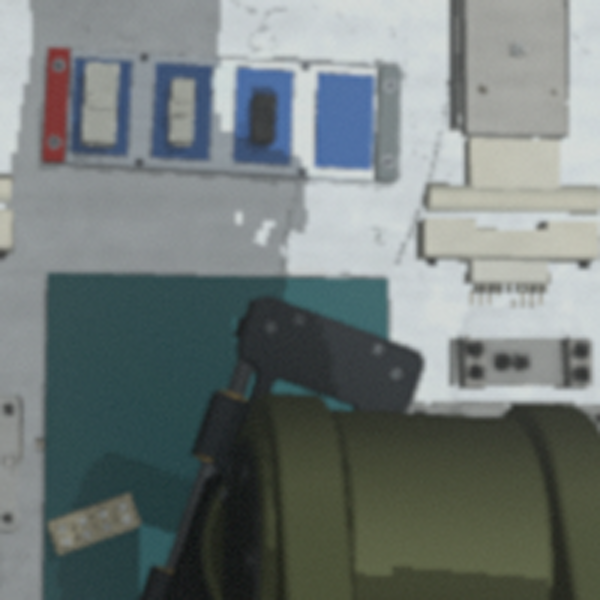

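Three housings lie in order on their pads (crop (100,103), (182,111), (263,116)); the grey-end pad is free. Grip housing_22.

Request:
drive_tool --angular '[[0, 0, 0], [0, 0, 0], [0, 0, 0], [0, 0, 0], [0, 0, 0], [0, 0, 0], [0, 0, 0], [0, 0, 0], [0, 0, 0], [0, 0, 0], [0, 0, 0], [0, 0, 0], [0, 0, 0], [0, 0, 0], [0, 0, 0]]' --delta_pos '[[0.1, 0.2, 2], [0, 0, 2], [0, 0, 1.4], [0, 0, 0.8], [0, 0, 0.37], [0, 0, 0], [0, 0, 0], [0, 0, 0], [0, 0, 0], [0, 0, 0], [0, 0, 0], [0, 0, 0], [0, 0, -2], [0, 0, -2], [0, 0, -2]]' --gripper '[4, 4, 4, 4, 4, 4, 0.8, 0.8, 0.8, 0.8, 0.8, 0.8, 0.8, 0.8, 0.8]'

```text
time_s: 28.0
tool_pos: [0.4307, -0.0391, 0.0793]
tool_rot: [-180.0, -0.0, 70.7]
force: [-0.5, -0.3, 0.2]
grip_width: 0.0162
grasp_force: 12.0
```

```bash
python3 d.py 0.637 -0.1053 0.0242 -2.4
```

```text
t 28.0 pos [ 0.4307 -0.0391  0.0793] rot [-179.96   -0.     70.73] q [ 40.    2.1 -38.4 121.8   1.5  56.6 -18.6]
delta cm [ 0.55 21.66  5.49] turn [-7.0000e-04  4.0000e-04  1.2764e+00] w 0.0162 12.000444084405899
```

Request:
drive_tool --angular '[[0, 0, 0], [0, 0, 0], [0, 0, 0], [0, 0, 0], [0, 0, 0], [0, 0, 0], [0, 0, 0], [0, 0, 0], [0, 0, 0], [0, 0, 0.1276], [0, 0, 0.1276], [0, 0, 0.1276], [0, 0, 0.1276], [0, 0, 0.1276], [0, 0, 0.1276], [0, 0, 0.1276], [0, 0, 0.1276], [0, 0, 0.1276], [0, 0, 0.1276], [0, 0, 0]]' --delta_pos '[[0.06, 2.4, 0], [0.06, 2.4, 0], [0.06, 2.4, 0], [0.06, 2.4, 0], [0.06, 2.4, 0], [0.06, 2.4, 0], [0.06, 2.4, 0], [0.06, 2.4, 0], [0.06, 2.4, 0], [0, 0, 0], [0, 0, 0], [0, 0, 0], [0, 0, 0], [0, 0, 0], [0, 0, 0], [0, 0, 0], [0, 0, 0], [0, 0, 0], [0, 0, 0], [0, 0, 0]]' --gripper '[0.8, 0.8, 0.8, 0.8, 0.8, 0.8, 0.8, 0.8, 0.8, 0.8, 0.8, 0.8, 0.8, 0.8, 0.8, 0.8, 0.8, 0.8, 0.8, 0.8]'

```text
time_s: 30.0
tool_pos: [0.6365, -0.1055, 0.0784]
tool_rot: [180.0, 0.0, -2.4]
force: [-0.5, -0.9, 0.1]
grip_width: 0.0164
grasp_force: 12.0
```

```bash
python3 d.py 0.637 -0.1053 0.0242 -2.4
```

```text
t 30.0 pos [ 0.6365 -0.1055  0.0784] rot [ 1.7998e+02  4.0000e-02 -2.4100e+00] q [ 22.8  25.8 -20.   93.2   9.7  62.7 -92.3]
delta cm [ 0.05 -0.02  5.42] turn [ 0.0003  0.0006 -0.0002] w 0.0164 12.001546025276184
```

Place it, rise to z≈0.12, then clear towards the robot for an unobstructed look at the rack.

Request:
drive_tool --angular '[[0, 0, 0], [0, 0, 0], [0, 0, 0], [0, 0, 0], [0, 0, 0], [0, 0, 0], [0, 0, 0], [0, 0, 0], [0, 0, 0], [0, 0, 0], [0, 0, 0], [0, 0, 0], [0, 0, 0], [0, 0, 0], [0, 0, 0], [0, 0, 0]]' --delta_pos '[[0.05, 0, 1.5], [0, 0, 1.5], [0, 0, 1.2], [0, 0, 0.8], [0, 0, 0.4], [0, 0, 0], [0, 0, 0], [0, 0, 0], [0, 0, 0], [0, 0, 0], [0, 0, -0.5], [0, 0, -1.5], [0, 0, -2], [0, 0, -3], [0, 0, -3], [0, 0, 0]]' --gripper '[0.8, 0.8, 0.8, 0.8, 0.8, 0.8, 0.8, 2.4, 2.4, 2.4, 2.4, 2.4, 2.4, 2.4, 2.4, 2.4]'

```text
time_s: 31.6
tool_pos: [0.6409, -0.1057, 0.1317]
tool_rot: [179.9, -0.6, -2.4]
force: [0.2, 0.0, 0.2]
grip_width: 0.0239
grasp_force: 0.0
```

Request:
drive_tool --angular '[[0, 0, -0.13], [0, 0, -0.13], [0, 0, -0.13], [0, 0, -0.13], [0, 0, -0.13], [0, 0, -0.13], [0, 0, -0.13], [0, 0, -0.13], [0, 0, -0.13], [0, 0, -0.13], [0, 0, -0.13], [0, 0, 0], [0, 0, 0], [0, 0, 0], [0, 0, 0], [0, 0, 0], [0, 0, 0], [0, 0, 0], [0, 0, 0], [0, 0, 0]]' --delta_pos '[[0, 0, 0], [0, 0, 0], [0, 0, 0], [0, 0, 0], [0, 0, 0], [0, 0, 0], [0, 0, 0], [0, 0, 0], [0, 0, 0], [0, 0, 0], [0, 0, 0], [0, -2.2, 0], [0, -2.2, 0], [0, -2.2, 0], [0, -2.2, 0], [0, -2.2, 0], [0, -2.2, 0], [0, -2.2, 0], [0, -2.2, 0], [0, -2, 0]]' --gripper '[2.4, 2.4, 2.4, 2.4, 2.4, 2.4, 2.4, 2.4, 2.4, 2.4, 2.4, 2.4, 2.4, 2.4, 2.4, 2.4, 2.4, 2.4, 2.4, 2.4]'

```text
time_s: 33.6
tool_pos: [0.4435, -0.0697, 0.1253]
tool_rot: [180.0, 0.0, 79.6]
force: [-0.6, -0.2, 0.2]
grip_width: 0.0243
grasp_force: 0.0
```

```bash
python3 d.py 0.43 -0.1 0.15 80
python3 - <<'E'
from m import *
p=cam('top'); img=p['pixels']; im=img.astype(int)
pads=[(.642,.0206),(.6402,-.0214),(.6386,-.0632),(.637,-.1053)]
D=[(.043,.016,.014),(.035,.013,.010),(.027,.013,.010),(.022,.016,.014)]
for (x,y),(L,W,h) in zip(pads,D):
    u,v=px(p,[x,y,.008]).round().astype(int)
    m=np.zeros(img.shape[:2],bool); s=(slice(v-14,v+15),slice(u-8,u+9)); m[s]=(im[s][...,2]-im[s][...,0])<25
    f=fit(p,m,L,W,.008,.008+h,[0,-10,10]); print(m.sum(),np.round(f,4),'off mm',np.round([(f[0]-x)*1e3,(f[1]-y)*1e3],1))
cv2.imwrite('pics/t5.png',cv2.resize(img[150:350,290:490,::-1],(600,600),interpolation=cv2.INTER_CUBIC))
E
```

```text
t 33.6 pos [ 0.4435 -0.0697  0.1253] rot [1.7997e+02 5.0000e-02 7.9560e+01] q [ 43.7   0.4 -38.  117.2   0.4  62.4  -4.8]
delta cm [-3.23 -0.78 -2.47] turn [ 0.0005  0.0008 -0.0077] w 0.0243 0.0
335 [6.40600e-01 2.16000e-02 8.71464e+01 1.20900e-01] off mm [-1.4  1. ]
198 [ 6.39000e-01 -2.04000e-02  8.90213e+01  1.00000e-01] off mm [-1.2  1. ]
129 [ 6.36000e-01 -6.27000e-02  8.26146e+01  2.64200e-01] off mm [-2.6  0.5]
177 [  0.6355  -0.1049 -30.4312   0.2569] off mm [-1.5  0.4]
```

View pics/t5.png

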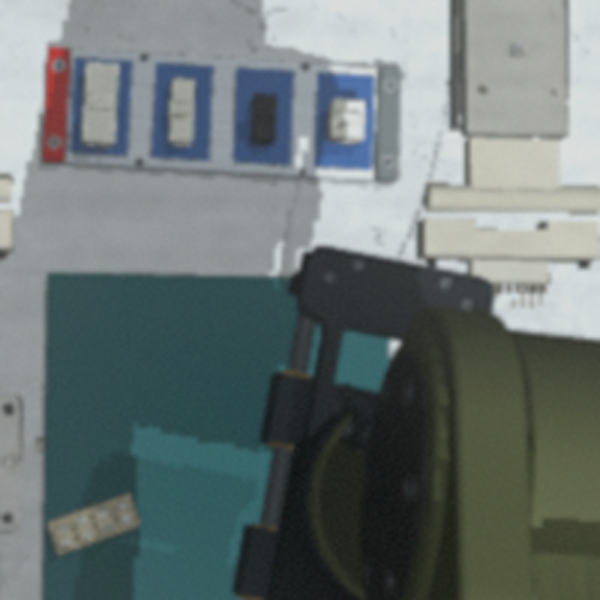

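```bash
python3 - <<'E'
from m import *
p=cam('top'); img=p['pixels']; im=img.astype(int)
pads=[(.642,.0206),(.6402,-.0214),(.6386,-.0632),(.637,-.1053)]
D=[(.043,.016,.014),(.035,.013,.010),(.027,.013,.010),(.022,.016,.014)]
for i,((x,y),(L,W,h)) in enumerate(zip(pads,D)):
    u,v=px(p,[x,y,.008]).round().astype(int)
    m=np.zeros(img.shape[:2],bool); s=(slice(v-14,v+15),slice(u-8,u+9)); m[s]=((im[s][...,2]-im[s][...,0])<25) if i!=2 else im[s].max(2)<75
    n,lab,st,_=cv2.connectedComponentsWithStats(m.astype(np.uint8)); m=lab==1+st[1:,4].argmax()
    f=fit(p,m,L,W,.008,.008+h,[80,87,95]); print(m.sum(),np.round(f,4),'off mm',np.round([(f[0]-x)*1e3,(f[1]-y)*1e3],1))
q=cam('scene'); print(px(q,[.637,-.1053,.015]))
a=cv2.resize(img[165:215,380:430,::-1],(400,400),interpolation=cv2.INTER_CUBIC)
u,v=px(q,[.637,-.1053,.015]).astype(int); b=cv2.resize(q['pixels'][v-25:v+25,u-25:u+25,::-1],(400,400),interpolation=cv2.INTER_CUBIC)
cv2.imwrite('pics/z.png',np.hstack([a,b]))
E
```

```text
338 [6.41200e-01 2.15000e-02 8.78653e+01 1.28400e-01] off mm [-0.8  0.9]
199 [ 6.3930e-01 -2.0400e-02 -8.9897e+01  9.5700e-02] off mm [-0.9  1. ]
120 [ 6.36300e-01 -6.23000e-02  7.92746e+01  3.11400e-01] off mm [-2.3  0.9]
180 [ 0.6352 -0.1046 83.3705  0.1133] off mm [-1.8  0.7]
[326.61510181 179.50633696]
```

View pics/z.png

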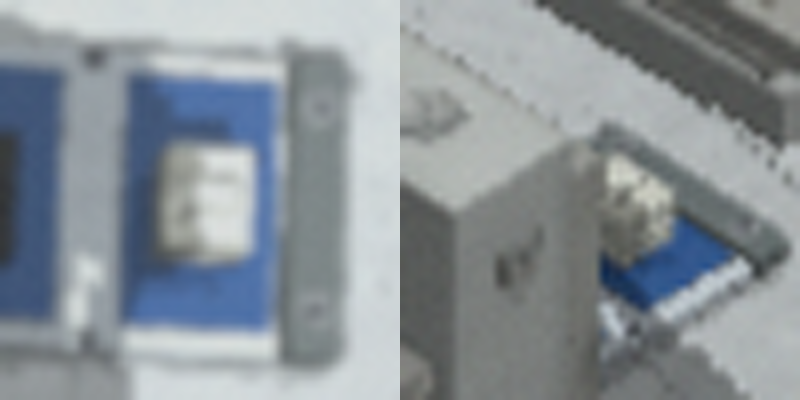

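All four lie flat and lengthwise, within about 2 mm of the pad centres. Housing_22 shows latch up, clear of the grey cap. Handing in.

```bash
python3 -c "
from h import *
print(env.sign_off())"
```

```text
the job is handed in; nothing more can be done
None
```

The four housings are on the rack in order of length from the red cap to the grey cap, released and each within about 2 mm of its pad centre; the job was handed in at about 34 s, and the sign-off gave no verdict.

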